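# Bud vases by height beside the orchid

## Robot

A 6-joint arm with a two-finger parallel gripper is mounted at the origin on the work surface. World frame = base frame: x ahead of the robot, y to its left, z up, the work surface at z = 0. Lengths are in mm, angles in rad, forces in N, time in s.
With the tool pointing down it reaches from about 350 to 775 mm from the base axis. Payload 7.3 kg.
Tool frame: the origin (TCP) lies at the very end of the fingers, on their centre line; the grasp point (between the pads) lies 19 mm behind it; z points along the fingers, y is the line along which they close (so a half turn about z gives the same grasp; the last joint's range is limited). The gripper opens to 92 mm and grips with 3 to 60 N. Pads are 19 mm wide; open, the fingers measure 130 mm over their backs; the gripper's body (75 mm by 190 mm) begins 47 mm behind the grasp point.
Start: joints at [-1.468, 0.342, 1.524, -0, 1.275, -0.146], TCP at [129.298, -508.849, 226.741] pointing down, gripper open.
Joint ranges: [-2.53, 2.53], [-0.77, 2.02], [0.04, 2.7], [-1, 4.14], [0.28, 2.66], [-3.11, 3.11]. Speed limits (rad/s): [2.57, 2.57, 3.14, 3.14, 3.14, 3.14].

## Interface

Orientations are given as [roll, pitch, yaw] about the fixed x, y, z axes, in that order (R = Rz(yaw) Ry(pitch) Rx(roll)).
In Python, from plant import get_obs, vision, workorder gives the robot as it stands.
- The arm moves only by the shell command python3 -m pendant 'ROWS' [OPENING]. ROWS is a JSON object of lists of equal length, an entry for each row: "dp": the shift along the tool's x, y, z in m, a list of three; "rotation": the turn, a rotation vector about the tool's x, y, z in rad, a list of three. A call has 1 to 8 rows; each row is the pose to reach, as a shift and turn from the pose commanded when the call began, along the tool's axes at that moment; what a row does not reach only later rows make up. A row lasts 1/8 s, in which the tool goes at most 62.5 mm and 10.7 degrees, less where a joint would pass 70% of its speed; a pose out of reach is approached as far as the arm can. A call with a gripper value outside its range is refused whole. OPENING is the finger opening in m, from 0 to 0.0918, set as the call begins (- or left out, the last holds). The fingers move at their own pace and stop on an object; the grip force is fixed at half the most. Time passes only in rows, so rows that repeat a pose let the fingers close. It gives the time, the measured TCP pose, the force, the opening and the grip force at its end, in the units of the state.
- get_obs(): the state, without advancing time (a new reading comes with each control period).
- vision.capture(name): name is "scene" or "top" or "wrist"; returns a dict with "pixels" (400x640x3 uint8, red, green, blue), "vfov" (degrees; the focal length in pixels is half the picture's height over the tangent of half this angle, whatever the lens; pixels are square), "cx", "cy" (the principal point, pixels), "pose" (4x4, takes a point from camera to world coordinates); the wrist camera has in their place "T_tool_cam" (4x4, takes a point from camera to tool coordinates, whose origin is the TCP and whose axes are the flange's). Camera axes: x right, y up, looking along -z (the intrinsics and any distortion apply to the point x, -y, -z); pixel columns grow to the right and rows downward; lengths in mm; the calibration is good to about 2 mm. A picture is of the moment at which its call begins: read the wrist's pose just before it. There is no depth.
- workorder.close_job(): hands the job in; it is judged then, once.
The state is a dict: "time": time; "joint_positions": joint angles; "dq": joint speeds; "tau": joint torques, N m; "tool_pos": TCP position; "tcp_rot": TCP orientation; "contact_force": force on the tool from outside, world axes, zero at the start; "moment": the same for the moment, N m; "grip_width": finger opening in mm; "finger_force": force on a finger pad.
Only numpy, scipy, OpenCV 4.12 (cv2) and the standard library are available. Lean on these libraries where they do the work, as an engineer would, in place of code of your own. Each camera call takes 0.05 s, during which the arm holds its last target. There are 200 camera calls.

## Task

Line the four white bud vases up by height on the row of cork coasters: one standing upright in the middle of each coaster, the tallest on the coaster next to the potted orchid and each next one shorter, away from it. Set each down gently rather than dropping it, do not tip any over, and leave the glass mug where it stands.

Things in the scene. Friction and masses are not known exactly. Their poses are not given: they have to be found in the camera images.
- vase_cone: tallest vase: slender white ceramic, body tapering evenly upward, 56 mm across near the foot; loose, stands upright, 155 mm tall in all. The top 36 mm is a straight round neck 26 mm in diameter (solid ceramic; the mouth is a dark disc on top), the place to grip from above. Foot 40 mm across. Origin: centre of the underside; z up along the vase. About 250 g
- vase_bottle: second tallest vase: white ceramic, straight-sided cylindrical body 52 mm across, like a bottle; loose, stands upright, 130 mm tall in all. The top 36 mm is a straight round neck 26 mm in diameter (solid ceramic; the mouth is a dark disc on top), the place to grip from above. Foot 40 mm across. Origin: centre of the underside; z up along the vase. About 200 g
- vase_pear: third tallest vase: white ceramic, pear-shaped body 57 mm across; loose, stands upright, 105 mm tall in all. The top 36 mm is a straight round neck 26 mm in diameter (solid ceramic; the mouth is a dark disc on top), the place to grip from above. Foot 40 mm across. Origin: centre of the underside; z up along the vase. About 160 g
- vase_ball: shortest vase: white ceramic, squat rounded body 55 mm across; loose, stands upright, 80 mm tall in all. The top 36 mm is a straight round neck 26 mm in diameter (solid ceramic; the mouth is a dark disc on top), the place to grip from above. Foot 40 mm across. Origin: centre of the underside; z up along the vase. About 120 g
- coaster_1: one of four identical round cork coasters, 74 mm across, 5 mm thick, fixed in a straight row about 105 mm apart on a long flat wooden board (105 x 700 x 12 mm); the number says nothing about its place in the row. Origin: centre of its underside, 12 mm above the desk, so its top is 5 mm above the origin
- coaster_2: one of four identical round cork coasters, 74 mm across, 5 mm thick, fixed in a straight row about 105 mm apart on a long flat wooden board (105 x 700 x 12 mm); the number says nothing about its place in the row. Origin: centre of its underside, 12 mm above the desk, so its top is 5 mm above the origin
- coaster_3: one of four identical round cork coasters, 74 mm across, 5 mm thick, fixed in a straight row about 105 mm apart on a long flat wooden board (105 x 700 x 12 mm); the number says nothing about its place in the row. Origin: centre of its underside, 12 mm above the desk, so its top is 5 mm above the origin
- coaster_4: one of four identical round cork coasters, 74 mm across, 5 mm thick, fixed in a straight row about 105 mm apart on a long flat wooden board (105 x 700 x 12 mm); the number says nothing about its place in the row. Origin: centre of its underside, 12 mm above the desk, so its top is 5 mm above the origin
- orchid: white orchid in a wicker pot 104 mm across and 80 mm high, fixed at one end or the other of the same board, in line with the row, its centre about 128 mm beyond the nearest coaster; the stem rises to 0.28 m above the board and arches, with the flowers, towards +x (a glass bottle stands at the other end). Origin: centre of its underside
- mug: empty clear glass mug, 76 mm across, 78 mm high, handle on its own +y side, standing loose among the vases. Origin: centre of its underside
Mind the look-alikes: they are no part of the job. What is shaped like the vase_cone but green or orange is not meant.

How it is judged (in metres and radians):
At the end, for the whole second after the job is handed in: Each vase stands upright (within 0.1 rad) and at rest on a coaster, its centre within 15 mm of the coaster's centre; counted from the orchid the vases are the 155, 130, 105 and 80 mm ones (on the 1st, 2nd, 3rd and 4th coaster); the mug is within 25 mm of where it began ((horizontal distance between vase_cone and coaster_1 below 0.015 m or horizontal distance between vase_cone and coaster_2 below 0.015 m or horizontal distance between vase_cone and coaster_3 below 0.015 m or horizontal distance between vase_cone and coaster_4 below 0.015 m) and horizontal distance between vase_cone and orchid between 0.0875 and 0.1675 m and height (world z) of vase_cone between 0.013 and 0.021 m and angle between each of vase_cone, vase_bottle, vase_pear, vase_ball's own z axis and vertical below 0.1 rad and linear speed of each of vase_cone, vase_bottle, vase_pear, vase_ball below 0.02 m/s and angular speed of each of vase_cone, vase_bottle, vase_pear, vase_ball below 0.2 rad/s and (horizontal distance between vase_bottle and coaster_1 below 0.015 m or horizontal distance between vase_bottle and coaster_2 below 0.015 m or horizontal distance between vase_bottle and coaster_3 below 0.015 m or horizontal distance between vase_bottle and coaster_4 below 0.015 m) and horizontal distance between vase_bottle and orchid between 0.1925 and 0.2725 m and height (world z) of vase_bottle between 0.013 and 0.021 m and (horizontal distance between vase_pear and coaster_1 below 0.015 m or horizontal distance between vase_pear and coaster_2 below 0.015 m or horizontal distance between vase_pear and coaster_3 below 0.015 m or horizontal distance between vase_pear and coaster_4 below 0.015 m) and horizontal distance between vase_pear and orchid between 0.2975 and 0.3775 m and height (world z) of vase_pear between 0.013 and 0.021 m and (horizontal distance between vase_ball and coaster_1 below 0.015 m or horizontal distance between vase_ball and coaster_2 below 0.015 m or horizontal distance between vase_ball and coaster_3 below 0.015 m or horizontal distance between vase_ball and coaster_4 below 0.015 m) and horizontal distance between vase_ball and orchid between 0.4025 and 0.4825 m and height (world z) of vase_ball between 0.013 and 0.021 m and distance of mug from where it was at the start of the episode below 0.025 m); the robot touches nothing.
It fails at once if a vase tipped over (leaned more than 35 degrees) (angle between any of vase_cone, vase_bottle, vase_pear, vase_ball's own z axis and vertical above 0.61 rad).
It fails at once if a vase dropped (moving downwards or sideways at over 0.4 m/s, as after a fall of 8 mm, with no finger on it) ((linear speed of vase_cone above 0.4 m/s and contact force between vase_cone and the fingers below 0.05 N) or (linear speed of vase_bottle above 0.4 m/s and contact force between vase_bottle and the fingers below 0.05 N) or (linear speed of vase_pear above 0.4 m/s and contact force between vase_pear and the fingers below 0.05 N) or (linear speed of vase_ball above 0.4 m/s and contact force between vase_ball and the fingers below 0.05 N)).
It fails at once if the glass mug shifted by more than 25 mm (distance of mug from where it was at the start of the episode above 0.025 m).
It also fails if it takes over 99 s, if anything falls off the work surface, if the arm or the gripper's body presses on something with over 40 N, if the wrist force passes 120 N, or if a joint passes its speed limit or range.

## Working session

There is one attempt and no reset: what is moved stays moved. The work goes in short steps, Python scripts to look and compute and a shell command to move; the robot and the scene stay as the last step left them, time stands still between calls to the robot, and variables do not carry over. Pictures are saved under pics/ and viewed, at most 14 in all, crops included, and the job is handed in when it is done.

```bash
ls; mkdir -p pics; python3 - <<'E'
from plant import get_obs, vision
import cv2,numpy as np
print(get_obs())
for n in ["scene","top","wrist"]:
    c=vision.capture(n); cv2.imwrite(f"pics/{n}0.png",c["pixels"][:,:,::-1])
    print(n,{k:v for k,v in c.items() if k!="pixels"})
E
```

```text
pics
{'time': 0.0, 'joint_positions': array([-1.46796012e+00,  3.42727163e-01,  1.52497847e+00, -3.04836311e-05,
        1.27540376e+00, -1.45995868e-01]), 'dq': array([ 0.00177278,  0.00040193, -0.00091317, -0.00236623,  0.00149361,
        0.00033434]), 'tau': array([-1.81397656e-03, -4.31246388e+01, -2.44222319e+01,  7.14331074e-02,
        5.60276338e-02, -1.41945525e-04]), 'tool_pos': array([ 129.26675829, -508.43209498,  226.05611415]), 'tcp_rot': array([-3.14008781e+00, -1.91811481e-04,  2.48840825e-01]), 'contact_force': array([-0.17042757, -0.42076587,  0.27176951]), 'moment': array([-0.01310548, -0.04497548,  0.05303273]), 'finger_force': 0.0, 'grip_width': 91.90525510724966}
scene {'vfov': 52.32355446601736, 'cx': 323.69683429210727, 'cy': 199.13542721738793, 'pose': array([[ 3.08703780e-01, -5.92957213e-01,  7.43709432e-01,
         1.22650803e+03],
       [ 9.51148184e-01,  1.88852195e-01, -2.44237549e-01,
        -2.01574349e+02],
       [ 4.37125752e-03,  7.82774931e-01,  6.22289563e-01,
         6.15899590e+02],
       [ 0.00000000e+00,  0.00000000e+00,  0.00000000e+0
[... 203 characters left out ...]
,
       [-9.99626574e-01, -2.71628495e-02,  2.98212262e-03,
         5.93108218e+01],
       [-1.21245807e-03,  1.53112174e-01,  9.88208071e-01,
         1.04532451e+03],
       [ 0.00000000e+00,  0.00000000e+00,  0.00000000e+00,
         1.00000000e+00]])}
wrist {'vfov': 58.940097055644465, 'cx': 322.5203052514403, 'cy': 196.77879139378126, 'T_tool_cam': array([[ 9.82380448e-04,  9.66188457e-01,  2.57835024e-01,
         6.92865615e+01],
       [ 9.99999256e-01, -7.62681456e-04, -9.52103766e-04,
        -4.59169131e-01],
       [-7.23265677e-04,  2.57835768e-01, -9.66188488e-01,
        -1.58657335e+02],
       [ 0.00000000e+00,  0.00000000e+00,  0.00000000e+00,
         1.00000000e+00]])}
```

View pics/scene0.png

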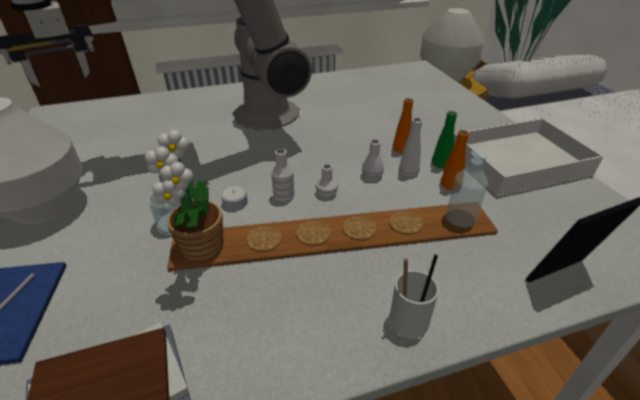

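View pics/top0.png

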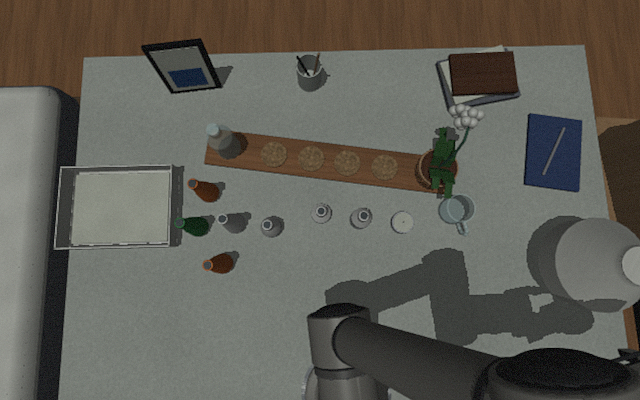

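Two orange look-alikes, scene (403,125) and (457,160), and one green at (445,140). White vases left to right in the scene view: bottle (282,175), ball (327,182), pear (373,160), cone (412,150). In the top view they are bottle (361,217), ball (321,212), pear (271,226) and cone (232,222). The candle is at (402,222), the mug at (457,208), and the orchid is at the right (-y) end of the board.

```bash
cat > h.py <<'E'
import numpy as np,cv2
from plant import get_obs, vision
from scipy.spatial.transform import Rotation as R
def tool():
    o=get_obs(); T=np.eye(4); T[:3,:3]=R.from_euler('xyz',o["tcp_rot"]).as_matrix(); T[:3,3]=o["tool_pos"]; return T
def cap(n):
    T=tool() if n=="wrist" else None
    c=vision.capture(n)
    if T is not None: c["pose"]=T@c["T_tool_cam"]
    c["f"]=200/np.tan(np.radians(c["vfov"])/2); return c
def ray(c,u,v):
    d=c["pose"][:3,:3]@np.array([(u-c["cx"])/c["f"],-(v-c["cy"])/c["f"],-1.]); return c["pose"][:3,3],d/np.linalg.norm(d)
def onz(c,u,v,z):
    o,d=ray(c,u,v); return o+d*(z-o[2])/d[2]
def px(c,P):
    q=c["pose"][:3,:3].T@(np.asarray(P,float)-c["pose"][:3,3]); return np.array([c["cx"]-c["f"]*q[0]/q[2],c["cy"]+c["f"]*q[1]/q[2]])
def tri(rays):
    A=np.zeros((3,3));b=np.zeros(3)
    for o,d in rays:
        M=np.eye(3)-np.outer(d,d);A+=M;b+=M@o
    p=np.linalg.solve(A,b); return p,max(np.linalg.norm(np.cross(p-o,d)) for o,d in rays)
E
python3 - <<'E'
from h import *
cs,ct=cap("scene"),cap("top")
a=cv2.resize(ct["pixels"][140:250,170:480],None,fx=2.5,fy=2.5,interpolation=cv2.INTER_CUBIC)
b=cv2.resize(cs["pixels"][90:260,225:485],None,fx=3,fy=3,interpolation=cv2.INTER_CUBIC)
cv2.imwrite("pics/ct.png",a[:,:,::-1]);cv2.imwrite("pics/cs.png",b[:,:,::-1])
pairs={"cone":((222,214),(415,121)),"pear":((266,223),(374,142)),"ball":((320,208),(326,168)),"bottle":((364,215),(281,152)),
 "c1":((384,165),(264,238)),"c2":((347,161),(313,232)),"c3":((311,157),(359,227)),"c4":((274,153),(406,222))}
for k,(t,s) in pairs.items():
    p,e=tri([ray(ct,*t),ray(cs,*s)]);print(k,p.round(),round(e,1))
for n,(u,v) in {"mug":(457,222)}.items(): print(n,onz(ct,u,v,0))
E
```

```text
cone [458. 284. 157.] 3.9
pear [439. 189. 105.] 2.3
ball [476.  53.  79.] 2.3
bottle [451. -51. 128.] 1.6
c1 [ 600. -127.   19.] 0.1
c2 [614. -24.  20.] 0.3
c3 [629.  76.  19.] 0.1
c4 [644. 180.  18.] 1.0
mug [ 436.64558385 -325.00562327    0.        ]
```

View pics/ct.png

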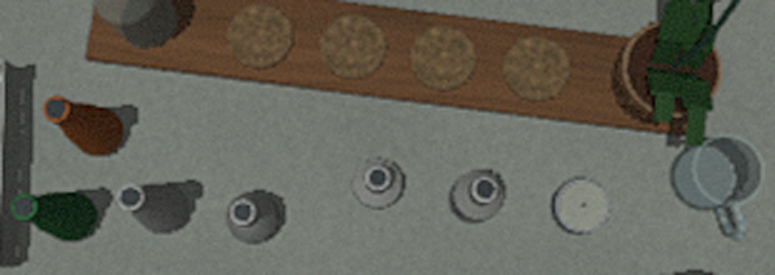

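View pics/cs.png

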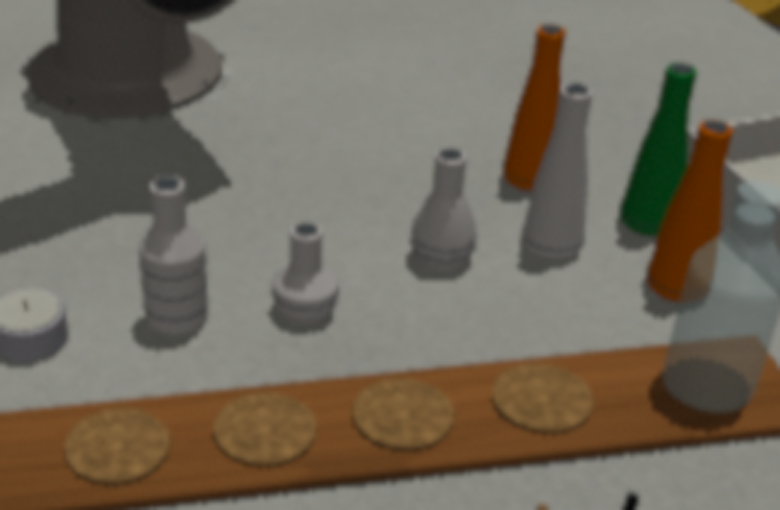

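The top and scene crops confirm the vases. The triangulated mouth heights of 157, 105, 79 and 128 mm match the text, and the coasters are at z≈19 against 17. The white cone at scene (415,121) is the plain one, separate from the orange and green ones. I'm moving over the middle and turning so the fingers close across the row.

```bash
python3 -m pendant '{"dp":[[0.046,-0.037,-0.004],[0.092,-0.074,-0.008],[0.138,-0.111,-0.011],[0.184,-0.148,-0.015],[0.230,-0.185,-0.018],[0.276,-0.222,-0.022],[0.322,-0.259,-0.025],[0.368,-0.296,-0.029]],"rotation":[[0,0,0],[0,0,0],[0,0,0],[0,0,0],[0,0,0],[0,0,0],[0,0,0],[0,0,0]]}' && python3 -m pendant '{"dp":[[0.046,-0.037,-0.004],[0.092,-0.074,-0.008],[0.138,-0.111,-0.011],[0.138,-0.111,-0.011],[0.138,-0.111,-0.011],[0.138,-0.111,-0.011],[0.138,-0.111,-0.011],[0.138,-0.111,-0.011]],"rotation":[[0,0,-0.17],[0,0,-0.34],[0,0,-0.51],[0,0,-0.68],[0,0,-0.85],[0,0,-1.02],[0,0,-1.19],[0,0,-1.322]]}'
python3 -m pendant '{"dp":[[0,0,0]],"rotation":[[0,0,0]]}'
python3 - <<'E'
from h import *
import pickle
c=cap("wrist");print(get_obs()["tool_pos"],get_obs()["tcp_rot"]);cv2.imwrite("pics/w1.png",c["pixels"][:,:,::-1]);pickle.dump(c,open("w1.pkl","wb"))
E
```

```text
time: 1.25
tool_pos: [414.0, -129.6, 256.0]
tcp_rot: [3.141, -0.0, 0.249]
contact_force: [1.0, -1.1, -0.4]
grip_width: 91.9
finger_force: 0.0
time: 2.25
tool_pos: [519.4, 10.3, 266.5]
tcp_rot: [-3.141, 0.0, 1.576]
contact_force: [0.2, 0.2, -0.1]
grip_width: 91.9
finger_force: 0.0
time: 2.38
tool_pos: [519.4, 10.2, 266.6]
tcp_rot: [-3.141, 0.0, 1.57]
contact_force: [-0.8, -1.0, 0.0]
grip_width: 91.4
finger_force: 0.0
[519.44934805  10.21220031 266.60224777] [-3.14138944e+00  6.92140421e-05  1.56799152e+00]
```

View pics/w1.png

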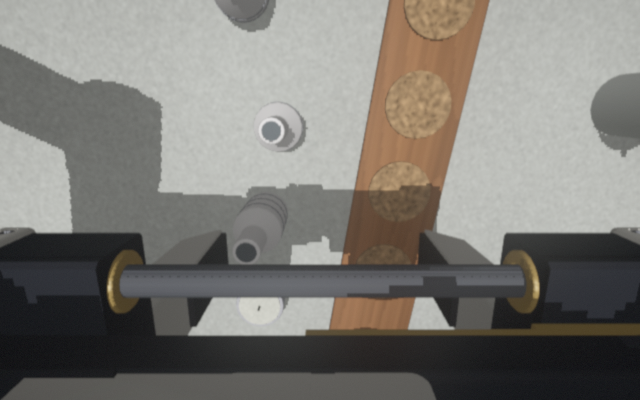

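Wrist view: ball mouth at (271,130), bottle mouth at (246,251), coasters at (440,8), (418,104) and (401,191). Below row 230 the gripper hides everything. I'll take two more places along +y, then triangulate.

```bash
python3 -m pendant '{"dp":[[0.05,-0.01,0],[0.1,-0.02,0],[0.1,-0.02,0],[0.1,-0.02,0]],"rotation":[[0,0,0],[0,0,0],[0,0,0],[0,0,0]]}' >/dev/null; python3 -c "
from h import *;import pickle
pickle.dump(cap('wrist'),open('w2.pkl','wb'))"
python3 -m pendant '{"dp":[[0.05,0,0],[0.1,0,0],[0.1,0,0],[0.1,0,0]],"rotation":[[0,0,0],[0,0,0],[0,0,0],[0,0,0]]}' >/dev/null; python3 -c "
from h import *;import pickle
pickle.dump(cap('wrist'),open('w3.pkl','wb'))"
cat > meas.py <<'E'
from h import *
import pickle
A={"cone":[458,284,155],"pear":[439,189,105],"ball":[476,53,80],"bottle":[451,-51,130],"c1":[600,-127,17],"c2":[614,-24,17],"c3":[629,76,17],"c4":[644,180,17]}
def find(c,k,P,r=None):
    u,v=px(c,P); depth=np.linalg.norm(c["pose"][:3,3]-np.array(P)); rad=(9 if k[0]!="c" or k=="cone" else 37)*c["f"]/depth
    R_=int(rad*2.2+6)
    x0,y0=int(u)-R_,int(v)-R_
    if x0<0 or y0<0 or x0+2*R_>640 or y0+2*R_>(232): return None
    im=cv2.GaussianBlur(c["pixels"][y0:y0+2*R_,x0:x0+2*R_],(0,0),1 if rad<25 else 2.5)
    if rad<25 : g=im.max(2); t,m=cv2.threshold(g,0,255,cv2.THRESH_BINARY_INV+cv2.THRESH_OTSU)
    else: g=cv2.cvtColor(im,cv2.COLOR_RGB2LAB); m=((im[:,:,1].astype(float)/im[:,:,0]>.66)&(im[:,:,2].astype(float)/im[:,:,0]<.62)).astype(np.uint8)*255; m=cv2.morphologyEx(m,cv2.MORPH_OPEN,np.ones((5,5)))
    best=None
    for q in cv2.findContours(m,cv2.RETR_LIST,cv2.CHAIN_APPROX_NONE)[0]:
        a=cv2.contourArea(q)
        if len(q)<8 or not .3<a/(np.pi*rad**2)<2: continue
        if a/(cv2.minEnclosingCircle(q)[1]**2*np.pi)<.6: continue
        (ex,ey),ax,_=cv2.fitEllipse(q); d=np.hypot(ex-R_,ey-R_)
        if best is None or d<best[0]: best=(d,ex+x0,ey+y0,np.sqrt(ax[0]*ax[1])/2/rad)
    return best
if __name__=="__main__":
  cs=[pickle.load(open(f"w{i}.pkl","rb")) for i in (1,2,3)]
  for k,P in A.items():
    rs=[]
    for i,c in enumerate(cs):
        b=find(c,k,P)
        if b: rs.append(ray(c,b[1],b[2])); print(k,i+1,np.round(b,1),"onz",onz(c,b[1],b[2],P[2]).round(1))
    if len(rs)>1: p,e=tri(rs);print("   ->",p.round(1),round(e,1))
E
python3 meas.py; python3 -c "
import pickle,cv2,numpy as np
cv2.imwrite('pics/w23.png',np.hstack([cv2.resize(pickle.load(open(f'w{i}.pkl','rb'))['pixels'][:240],None,fx=.62,fy=.62) for i in (2,3)])[:,:,::-1])"
```

```text
cone 3 [ 14.2 252.7  86.9   1. ] onz [449.  289.3 155. ]
pear 2 [  2.8 249.2  90.1   1. ] onz [436.1 189.6 105. ]
ball 1 [  6.3 270.7 130.8   1. ] onz [469.6  53.2  80. ]
c3 1 [  2.5 417.6 104.3   1. ] onz [625.6  77.5  17. ]
c4 2 [  2.4 448.9  99.9   1.1] onz [640.3 181.9  17. ]
```

View pics/w23.png

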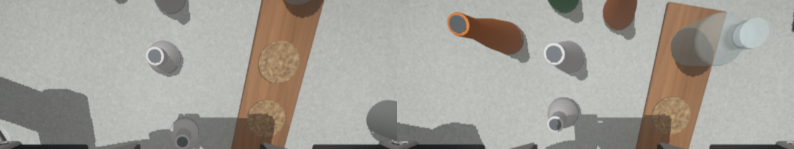

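Left: pear mouth at full-image (249,90), ball at about (298,218). Right: white cone mouth at (252,87), pear at about (256,197), and an orange look-alike at (100,37). I'll allow smaller windows so each one has two views.

```bash
sed -i 's/rad\*2.2+6/rad*1.5+5/; s/>(232)/>(262)/; s/"cone":\[458,284/"cone":[450,289/; s/"pear":\[439,189/"pear":[436,190/; s/"ball":\[476,53/"ball":[470,53/; s/\[600,-127/[597,-126/; s/\[614,-24/[611,-23/; s/\[629,76/[626,77/; s/\[644,180/[640,182/;s/"bottle":\[451/"bottle":[446/' meas.py; python3 meas.py
```

```text
cone 3 [  1.3 252.7  86.8   1.1] onz [449.  289.4 155. ]
pear 2 [  1.6 249.2  90.1   1. ] onz [436.1 189.6 105. ]
ball 1 [  0.4 270.7 130.8   1. ] onz [469.6  53.2  80. ]
ball 2 [  0.9 293.7 228.6   0.9] onz [469.9  53.   80. ]
   -> [469.8  53.2  80.6] 0.1
c3 1 [  0.7 417.6 104.3   1. ] onz [625.6  77.5  17. ]
c3 2 [3.000e-01 4.281e+02 1.907e+02 1.000e+00] onz [625.3  77.7  17. ]
   -> [625.7  77.4  15.9] 0.1
c4 2 [  1.2 448.9  99.9   1.1] onz [640.3 181.9  17. ]
c4 3 [  0.8 440.8 186.1   1. ] onz [639.9 182.3  17. ]
   -> [640.7 181.9  15.2] 0.2
```

Ball mouth is at (470,53,80.6). Coasters c3 (625.5,77.5) and c4 (640.3,182) have tops at z≈16. Order: ball to c4 first, then pear, bottle and cone, so the gripper never works beside a taller vase. Going to the ball.

```bash
python3 -m pendant '{"dp":[[-0.05,-0.01,0],[-0.1,-0.02,0],[-0.15,-0.029,0],[-0.157,-0.0295,0.02],[-0.157,-0.0295,0.07],[-0.157,-0.0295,0.12],[-0.157,-0.0295,0.15],[-0.157,-0.0295,0.16]],"rotation":[[0,0,0],[0,0,0],[0,0,0],[0,0,0],[0,0,0],[0,0,0],[0,0,0],[0,0,0]]}' 0.08; python3 -m pendant '{"dp":[[0,0,0.02],[0,0,0.04],[0,0,0.053],[0,0,0.057],[0,0,0.057]],"rotation":[[0,0,0],[0,0,0],[0,0,0],[0,0,0],[0,0,0]]}'
```

```text
time: 4.53
tool_pos: [469.0, 51.9, 105.4]
tcp_rot: [-3.139, 0.0, 1.569]
contact_force: [0.1, -0.4, 0.1]
grip_width: 79.9
finger_force: 0.0
time: 5.15
tool_pos: [470.4, 53.0, 50.1]
tcp_rot: [3.141, 0.0, 1.571]
contact_force: [0.0, -0.4, -0.0]
grip_width: 79.9
finger_force: 0.0
```

```bash
python3 -m pendant '{"dp":[[0,0,0],[0,0,0],[0,0,0],[0,0,0],[0,0,0],[0,0,-0.005],[0,0,-0.015],[0,0,-0.03]],"rotation":[[0,0,0],[0,0,0],[0,0,0],[0,0,0],[0,0,0],[0,0,0],[0,0,0],[0,0,0]]}' 0.01
```

```text
time: 6.15
tool_pos: [469.8, 53.2, 80.2]
tcp_rot: [-3.141, 0.0, 1.571]
contact_force: [0.5, -0.4, -1.1]
grip_width: 25.4
finger_force: 30.0
```

```bash
python3 -m pendant '{"dp":[[0.004,0.005,-0.015],[0.02,0.026,-0.03],[0.048,0.064,-0.03],[0.077,0.102,-0.03],[0.105,0.139,-0.03],[0.122,0.162,-0.03],[0.129,0.1705,-0.03],[0.129,0.1705,-0.03]],"rotation":[[0,0,0],[0,0,0],[0,0,0],[0,0,0],[0,0,0],[0,0,0],[0,0,0],[0,0,0]]}' && python3 -m pendant '{"dp":[[0,0,0.015],[0,0,0.03],[0,0,0.037],[0,0,0.040],[0,0,0.041],[0,0,0.042],[0,0,0.042]],"rotation":[[0,0,0],[0,0,0],[0,0,0],[0,0,0],[0,0,0],[0,0,0],[0,0,0]]}'
```

```text
time: 7.15
tool_pos: [640.2, 182.2, 109.6]
tcp_rot: [-3.141, 0.0, 1.571]
contact_force: [0.1, 0.1, -1.1]
grip_width: 25.3
finger_force: 30.0
time: 8.02
tool_pos: [639.7, 181.8, 70.6]
tcp_rot: [-3.141, 0.001, 1.571]
contact_force: [-9.9, -2.7, 19.0]
grip_width: 25.7
finger_force: 30.1
```

Contact with 19 N. I'll ease off a little before releasing.

```bash
python3 -m pendant '{"dp":[[0,0,-0.001],[0,0,-0.002],[0,0,-0.002]],"rotation":[[0,0,0],[0,0,0],[0,0,0]]}'
```

```text
time: 8.4
tool_pos: [640.0, 181.9, 70.6]
tcp_rot: [-3.141, 0.0, 1.571]
contact_force: [-4.1, -1.6, 7.6]
grip_width: 25.7
finger_force: 30.0
```

```bash
python3 -m pendant '{"dp":[[0,0,0],[0,0,0],[0,0,0],[0,0,-0.02],[0,0,-0.06],[0,0,-0.11],[0,0,-0.16],[0,0,-0.196]],"rotation":[[0,0,0],[0,0,0],[0,0,0],[0,0,0],[0,0,0],[0,0,0],[0,0,0],[0,0,0]]}' 0.07 && python3 -m pendant '{"dp":[[-0.015,-0.05,0],[-0.03,-0.1,0],[-0.052,-0.14,0],[-0.052,-0.14,0],[-0.052,-0.14,0]],"rotation":[[0,0,0],[0,0,0],[0,0,0],[0,0,0],[0,0,0]]}'; python3 - <<'E'
from meas import *
c=cap("wrist");pickle.dump(c,open("w4.pkl","wb"));c2=pickle.load(open("w2.pkl","rb"))
cv2.imwrite("pics/w4.png",c["pixels"][:260,:,::-1])
b,b2=find(c,"pear",A["pear"]),find(c2,"pear",A["pear"]);print(get_obs()["tool_pos"],b,onz(c,b[1],b[2],105),tri([ray(c,b[1],b[2]),ray(c2,b2[1],b2[2])]))
b=find(c,"ball",[640,182,97]);print(b, b and onz(c,b[1],b[2],97))
E
```

```text
time: 9.4
tool_pos: [640.9, 182.3, 268.3]
tcp_rot: [3.139, -0.0, 1.571]
contact_force: [-0.3, 0.4, -0.5]
grip_width: 70.0
finger_force: 0.0
time: 10.02
tool_pos: [501.4, 130.4, 266.1]
tcp_rot: [3.14, -0.0, 1.57]
contact_force: [0.9, -0.3, -0.2]
grip_width: 70.2
finger_force: 0.0
[501.63724692 130.51606532 265.88024999] (np.float64(1.8043962200910681), 247.94140625, 114.53935050964355, np.float64(1.0039695243458329)) [436.13808084 189.43092933 105.        ] (array([436.64688203, 189.51457553, 107.52833543]), np.float64(0.005508215353758199))
(np.float64(1.1019726727779893), 474.7643756866455, 122.79377174377441, np.float64(1.07850368418226)) [640.15438816 181.98216758  97.        ]
```

View pics/w4.png

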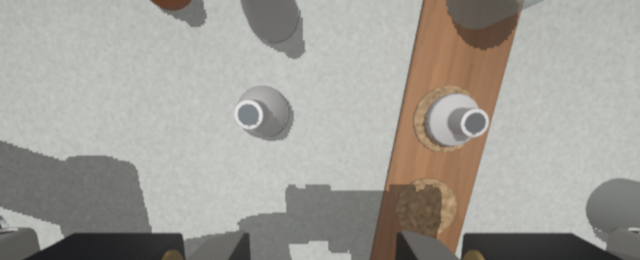

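The ball stands on c4: mouth at (475,123), which is (640.2,182.0), within 1 mm of the coaster. The pear mouth at (248,115) is (436.3,189.5). Picking the pear.

```bash
python3 -m pendant '{"dp":[[0.03,-0.033,0],[0.059,-0.065,0.01],[0.059,-0.065,0.05],[0.059,-0.065,0.1],[0.059,-0.065,0.14],[0.059,-0.065,0.17],[0.059,-0.065,0.187],[0.059,-0.065,0.191]],"rotation":[[0,0,0],[0,0,0],[0,0,0],[0,0,0],[0,0,0],[0,0,0],[0,0,0],[0,0,0]]}' 0.08; python3 -m pendant '{"dp":[[0,0,0]],"rotation":[[0,0,0]]}'
```

```text
time: 11.08
tool_pos: [435.7, 189.5, 73.2]
tcp_rot: [-3.139, 0.001, 1.571]
contact_force: [0.7, -0.6, -0.2]
grip_width: 79.6
finger_force: 0.0
time: 11.2
tool_pos: [436.2, 189.5, 74.6]
tcp_rot: [3.141, 0.0, 1.571]
contact_force: [-0.3, -0.3, 1.4]
grip_width: 79.9
finger_force: 0.0
```

```bash
python3 -m pendant '{"dp":[[0,0,0],[0,0,0],[0,0,0],[0,0,0],[0,0,0],[0,0,-0.005],[0,0,-0.015],[0,0,-0.03]],"rotation":[[0,0,0],[0,0,0],[0,0,0],[0,0,0],[0,0,0],[0,0,0],[0,0,0],[0,0,0]]}' 0.01 &&  python3 -m pendant '{"dp":[[-0.004,0.007,-0.015],[-0.017,0.028,-0.03],[-0.042,0.071,-0.03],[-0.067,0.114,-0.03],[-0.092,0.155,-0.03],[-0.107,0.18,-0.03],[-0.112,0.1893,-0.03],[-0.112,0.1893,-0.03]],"rotation":[[0,0,0],[0,0,0],[0,0,0],[0,0,0],[0,0,0],[0,0,0],[0,0,0],[0,0,0]]}' && python3 -m pendant '{"dp":[[0,0,0.015],[0,0,0.03],[0,0,0.036],[0,0,0.039],[0,0,0.040],[0,0,0.040]],"rotation":[[0,0,0],[0,0,0],[0,0,0],[0,0,0],[0,0,0],[0,0,0]]}'
```

```text
time: 12.2
tool_pos: [435.2, 189.1, 105.1]
tcp_rot: [-3.141, 0.0, 1.571]
contact_force: [0.7, 0.1, -2.0]
grip_width: 25.5
finger_force: 30.0
time: 13.2
tool_pos: [624.4, 77.3, 134.6]
tcp_rot: [-3.141, -0.0, 1.571]
contact_force: [-0.3, -0.1, -2.0]
grip_width: 25.6
finger_force: 30.0
time: 13.95
tool_pos: [624.7, 77.4, 95.4]
tcp_rot: [3.141, -0.0, 1.571]
contact_force: [-3.5, -0.6, 5.2]
grip_width: 25.1
finger_force: 30.0
```

```bash
python3 -m pendant '{"dp":[[0,0,0],[0,0,0],[0,0,0],[0,0,-0.02],[0,0,-0.06],[0,0,-0.11],[0,0,-0.16],[0,0,-0.171]],"rotation":[[0,0,0],[0,0,0],[0,0,0],[0,0,0],[0,0,0],[0,0,0],[0,0,0],[0,0,0]]}' 0.07 && python3 -m pendant '{"dp":[[-0.04,-0.035,0],[-0.08,-0.07,0],[-0.12,-0.11,0],[-0.137,-0.125,0],[-0.137,-0.125,0],[-0.137,-0.125,0]],"rotation":[[0,0,0],[0,0,0],[0,0,0],[0,0,0],[0,0,0],[0,0,0]]}'; python3 -c "
from h import *;import pickle
pickle.dump(cap('wrist'),open('w5.pkl','wb'))"; python3 -m pendant '{"dp":[[-0.035,0,0],[-0.07,0,0],[-0.07,0,0],[-0.07,0,0]],"rotation":[[0,0,0],[0,0,0],[0,0,0],[0,0,0]]}'
python3 - <<'E'
from meas import *
c=cap("wrist");pickle.dump(c,open("w6.pkl","wb"));c5=pickle.load(open("w5.pkl","rb"))
cv2.imwrite("pics/w56.png",np.vstack([c5["pixels"][:280],c["pixels"][:280]])[:,:,::-1])
A["pear"]=[625,77,122]
for k,P in A.items():
    rs=[]
    for i,q in enumerate((c5,c)):
        b=find(q,k,P)
        if b: rs.append(ray(q,b[1],b[2])); print(k,i+5,np.round(b,1),"onz",onz(q,b[1],b[2],P[2]).round(1))
    if len(rs)>1: p,e=tri(rs);print("   ->",p.round(1),round(e,1))
E
```

```text
time: 14.95
tool_pos: [626.3, 77.2, 270.0]
tcp_rot: [3.134, 0.0, 1.571]
contact_force: [-0.4, -0.5, 0.2]
grip_width: 70.2
finger_force: 0.0
time: 15.7
tool_pos: [500.2, -59.4, 265.3]
tcp_rot: [-3.141, -0.0, 1.571]
contact_force: [0.5, -0.5, -0.9]
grip_width: 70.1
finger_force: 0.0
time: 16.25
tool_pos: [500.1, -128.8, 265.3]
tcp_rot: [-3.141, -0.001, 1.571]
contact_force: [-0.3, -0.6, -0.2]
grip_width: 70.2
finger_force: 0.0
bottle 6 [  5.8 259.8  90.5   1. ] onz [450.1 -50.3 130. ]
c2 5 [  0.5 419.5 132.2   1.1] onz [610.4 -22.6  17. ]
c2 6 [  0.8 424.1  67.8   1.1] onz [610.1 -23.   17. ]
   -> [610.7 -22.8  15.2] 0.1
```

View pics/w56.png

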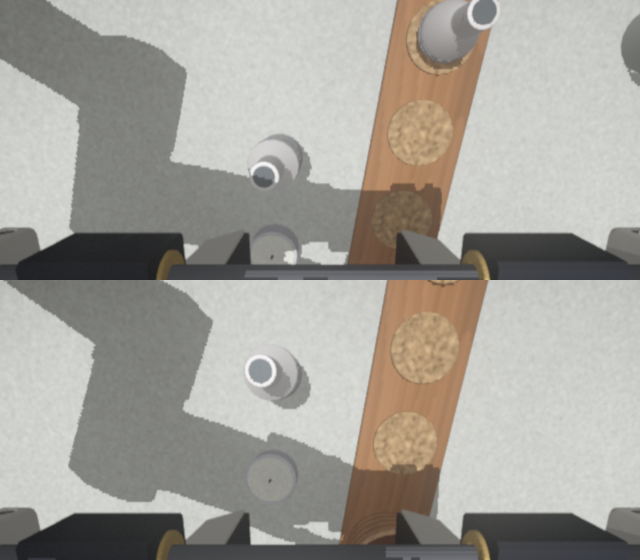

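```bash
python3 - <<'E'
from meas import *
c5,c6=[pickle.load(open(f"w{i}.pkl","rb")) for i in (5,6)]
print("bottle",onz(c5,264,176,130),tri([ray(c5,264,176),ray(c6,259.8,90.5)]))
print("pear",onz(c5,483,12,122)); print("c3",onz(c5,438,38,17))
for q in ((374,219),(434,219)): print("c1 L/R w5",onz(c5,*q,17))
for q in ((375,162),(437,162),(405,131)): print("c1 w6",onz(c6,*q,17))
u=px(c6,[596,-126,17]);print(u)
E
```

```text
bottle [450.76453995 -50.21474723 130.        ] (array([450.37860536, -50.29209612, 129.69160344]), np.float64(0.32935059741250095))
pear [624.54514207  77.83972897 122.        ]
c3 [622.88961029  76.23044935  17.        ]
c1 L/R w5 [ 562.67046945 -126.33484163   17.        ]
c1 L/R w5 [ 635.29466256 -126.2609047    17.        ]
c1 w6 [ 560.95685247 -126.07110951   17.        ]
c1 w6 [ 632.84822318 -125.94630428   17.        ]
c1 w6 [593.55722096 -90.56440159  17.        ]
[405.22072827 161.99121587]
```

Bottle mouth is at (450.4,-50.3,129.7). The pear is on c3 at (624.5,77.8). c2 is at (610.4,-22.8) and c1 at about (597,-127). Picking the bottle.

```bash
python3 -m pendant '{"dp":[[0.04,-0.025,0],[0.0787,-0.0497,0.01],[0.0787,-0.0497,0.05],[0.0787,-0.0497,0.1],[0.0787,-0.0497,0.14],[0.0787,-0.0497,0.16],[0.0787,-0.0497,0.165],[0.0787,-0.0497,0.165]],"rotation":[[0,0,0],[0,0,0],[0,0,0],[0,0,0],[0,0,0],[0,0,0],[0,0,0],[0,0,0]]}' 0.08; python3 -m pendant '{"dp":[[0,0,0]],"rotation":[[0,0,0]]}'
```

```text
time: 17.3
tool_pos: [450.5, -50.7, 101.1]
tcp_rot: [3.141, 0.0, 1.572]
contact_force: [-0.4, 0.6, -0.8]
grip_width: 80.3
finger_force: 0.0
time: 17.42
tool_pos: [450.8, -51.1, 101.7]
tcp_rot: [3.14, 0.001, 1.571]
contact_force: [-0.1, -0.3, 0.4]
grip_width: 79.8
finger_force: 0.0
```

```bash
python3 -m pendant '{"dp":[[0,0,0],[0,0,0],[0,0,0],[0,0,0],[0,0,0],[0,0,-0.005],[0,0,-0.015],[0,0,-0.03]],"rotation":[[0,0,0],[0,0,0],[0,0,0],[0,0,0],[0,0,0],[0,0,0],[0,0,0],[0,0,0]]}' 0.01 &&  python3 -m pendant '{"dp":[[0.001,0.006,-0.015],[0.004,0.024,-0.03],[0.01,0.06,-0.03],[0.016,0.096,-0.03],[0.022,0.13,-0.03],[0.026,0.152,-0.03],[0.0278,0.16,-0.03],[0.0278,0.16,-0.03]],"rotation":[[0,0,0],[0,0,0],[0,0,0],[0,0,0],[0,0,0],[0,0,0],[0,0,0],[0,0,0]]}' && python3 -m pendant '{"dp":[[0,0,0.015],[0,0,0.03],[0,0,0.036],[0,0,0.039],[0,0,0.040],[0,0,0.040]],"rotation":[[0,0,0],[0,0,0],[0,0,0],[0,0,0],[0,0,0],[0,0,0]]}'
```

```text
time: 18.42
tool_pos: [449.9, -51.0, 131.2]
tcp_rot: [-3.141, -0.0, 1.571]
contact_force: [-1.0, -0.9, -2.2]
grip_width: 25.1
finger_force: 30.0
time: 19.42
tool_pos: [609.7, -23.2, 160.6]
tcp_rot: [-3.141, 0.0, 1.571]
contact_force: [-0.7, 0.0, -1.4]
grip_width: 25.5
finger_force: 30.0
time: 20.18
tool_pos: [610.0, -23.4, 121.7]
tcp_rot: [3.141, 0.0, 1.571]
contact_force: [-2.8, 0.3, 5.8]
grip_width: 25.3
finger_force: 30.0
```

```bash
python3 -m pendant '{"dp":[[0,0,0],[0,0,0],[0,0,0],[0,0,-0.02],[0,0,-0.06],[0,0,-0.11],[0,0,-0.15],[0,0,-0.158]],"rotation":[[0,0,0],[0,0,0],[0,0,0],[0,0,0],[0,0,0],[0,0,0],[0,0,0],[0,0,0]]}' 0.07 && python3 -m pendant '{"dp":[[0.02,-0.04,0],[0.06,-0.08,0],[0.115,-0.1,0],[0.17,-0.11,0],[0.22,-0.12,0],[0.223,-0.12,0],[0.223,-0.12,0]],"rotation":[[0,0,0],[0,0,0],[0,0,0],[0,0,0],[0,0,0],[0,0,0],[0,0,0]]}'; python3 -c "
from h import *;import pickle
pickle.dump(cap('wrist'),open('w7.pkl','wb'))"; python3 -m pendant '{"dp":[[0.03,-0.02,0],[0.05,-0.03,0],[0.05,-0.03,0],[0.05,-0.03,0]],"rotation":[[0,0,0],[0,0,0],[0,0,0],[0,0,0]]}'
python3 - <<'E'
from meas import *
c=cap("wrist");pickle.dump(c,open("w8.pkl","wb"));c5=pickle.load(open("w7.pkl","rb"))
cv2.imwrite("pics/w78.png",np.vstack([c5["pixels"][:280],c["pixels"][:280]])[:,:,::-1])
A["pear"]=[625,77,122];A["ball"]=[640,182,97];A["cone"]=[449,290,155]
for k,P in A.items():
    rs=[]
    for i,q in enumerate((c5,c)):
        b=find(q,k,P)
        if b: rs.append(ray(q,b[1],b[2])); print(k,i+7,np.round(b,1),"onz",onz(q,b[1],b[2],P[2]).round(1))
    if len(rs)>1: p,e=tri(rs);print("   ->",p.round(1),round(e,1))
E
```

```text
time: 21.18
tool_pos: [611.3, -23.4, 282.0]
tcp_rot: [3.136, 0.001, 1.571]
contact_force: [-0.7, 0.4, -1.0]
grip_width: 70.2
finger_force: 0.0
time: 22.05
tool_pos: [489.9, 199.4, 277.8]
tcp_rot: [-3.14, 0.001, 1.572]
contact_force: [-0.2, -0.4, 0.7]
grip_width: 69.8
finger_force: 0.0
time: 22.6
tool_pos: [460.8, 248.4, 278.5]
tcp_rot: [3.142, 0.001, 1.569]
contact_force: [0.4, -0.3, 0.2]
grip_width: 70.1
finger_force: 0.0
cone 7 [  1.7 268.5  73.6   1.1] onz [449.1 289.5 155. ]
cone 8 [  2.  307.9 139.9   1. ] onz [449.3 289.1 155. ]
   -> [449.4 289.3 157.6] 0.0
ball 7 [  0.7 474.5 193.4   1. ] onz [640.3 181.8  97. ]
```

View pics/w78.png

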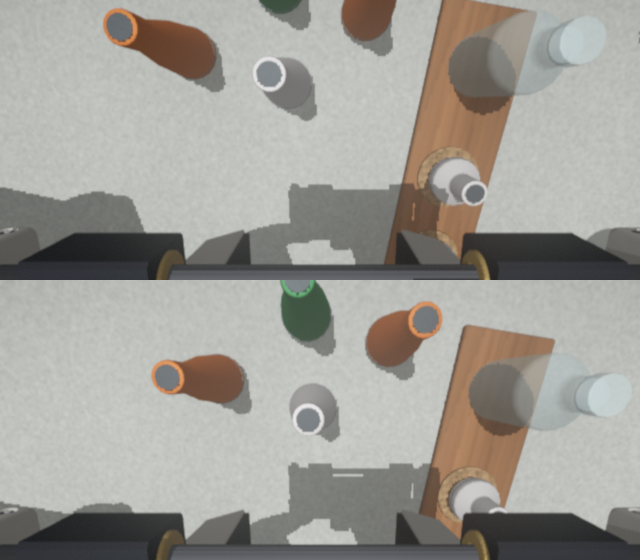

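White cone mouth is at (449.3,289.3). It is flanked by orange (168,97), green (297,5) and orange (425,40) in the lower view. Checking neighbour heights for gripper clearance.

```bash
python3 - <<'E'
from meas import *
a,b=[pickle.load(open(f"w{i}.pkl","rb")) for i in (7,8)]
print(tri([ray(a,121,27),ray(b,168,97)]))
for q in ((297,6),(425,40)): print(onz(b,*q,160))
E
```

```text
(array([341.84945291, 321.80423911, 153.65861908]), np.float64(0.06694546363583073))
[442.85786396 383.68660615 160.        ]
[535.1783943  361.36341239 160.        ]
```

```bash
python3 -m pendant '{"dp":[[0.02,-0.006,0],[0.0405,-0.0115,0.01],[0.0405,-0.0115,0.05],[0.0405,-0.0115,0.09],[0.0405,-0.0115,0.13],[0.0405,-0.0115,0.148],[0.0405,-0.0115,0.153],[0.0405,-0.0115,0.153]],"rotation":[[0,0,0],[0,0,0],[0,0,0],[0,0,0],[0,0,0],[0,0,0],[0,0,0],[0,0,0]]}' 0.06; python3 -m pendant '{"dp":[[0,0,0]],"rotation":[[0,0,0]]}'
```

```text
time: 23.65
tool_pos: [449.2, 289.8, 126.0]
tcp_rot: [3.141, -0.0, 1.57]
contact_force: [-0.4, 0.0, 0.2]
grip_width: 60.1
finger_force: 0.0
time: 23.78
tool_pos: [449.3, 290.3, 126.7]
tcp_rot: [3.14, -0.001, 1.571]
contact_force: [-0.1, 0.2, 0.4]
grip_width: 59.7
finger_force: 0.0
```

```bash
python3 -m pendant '{"dp":[[0,0,0],[0,0,0],[0,0,0],[0,0,0],[0,0,-0.005],[0,0,-0.02],[0,0,-0.045],[0,0,-0.06]],"rotation":[[0,0,0],[0,0,0],[0,0,0],[0,0,0],[0,0,0],[0,0,0],[0,0,0],[0,0,0]]}' 0.01 &&  python3 -m pendant '{"dp":[[-0.005,0,-0.005],[-0.025,0,-0.005],[-0.065,0,-0.005],[-0.11,0,-0.005],[-0.16,0,-0.005],[-0.21,0,-0.005],[-0.26,0,-0.005],[-0.305,0,-0.005]],"rotation":[[0,0,0],[0,0,0],[0,0,0],[0,0,0],[0,0,0],[0,0,0],[0,0,0],[0,0,0]]}' && python3 -m pendant '{"dp":[[-0.04,0,0],[-0.075,0.01,0],[-0.1,0.035,0],[-0.111,0.07,0],[-0.1115,0.105,0],[-0.1115,0.135,0],[-0.1115,0.147,0],[-0.1115,0.147,0]],"rotation":[[0,0,0],[0,0,0],[0,0,0],[0,0,0],[0,0,0],[0,0,0],[0,0,0],[0,0,0]]}'
```

```text
time: 24.78
tool_pos: [449.1, 290.5, 187.6]
tcp_rot: [3.14, -0.001, 1.571]
contact_force: [1.4, 0.4, -1.8]
grip_width: 25.0
finger_force: 30.0
time: 25.78
tool_pos: [447.1, -17.4, 189.9]
tcp_rot: [-3.14, 0.0, 1.57]
contact_force: [0.9, -0.4, -2.6]
grip_width: 25.4
finger_force: 30.0
time: 26.78
tool_pos: [594.8, -126.7, 189.7]
tcp_rot: [-3.139, -0.0, 1.571]
contact_force: [-0.9, -0.1, -1.9]
grip_width: 25.3
finger_force: 30.0
```

```bash
python3 -m pendant '{"dp":[[0,0.0015,0.015],[0,0.0015,0.03],[0,0.0015,0.038],[0,0.0015,0.042],[0,0.0015,0.044],[0,0.0015,0.045],[0,0.0015,0.045]],"rotation":[[0,0,0],[0,0,0],[0,0,0],[0,0,0],[0,0,0],[0,0,0],[0,0,0]]}'
```

```text
time: 27.65
tool_pos: [597.2, -126.3, 146.0]
tcp_rot: [3.141, 0.0, 1.571]
contact_force: [0.3, -0.6, -2.8]
grip_width: 25.2
finger_force: 30.0
```

No contact yet, so I'll go down by small steps.

```bash
python3 -m pendant '{"dp":[[0,0,0.0005],[0,0,0.001],[0,0,0.0015],[0,0,0.002],[0,0,0.002]],"rotation":[[0,0,0],[0,0,0],[0,0,0],[0,0,0],[0,0,0]]}'
```

```text
time: 28.28
tool_pos: [597.1, -126.3, 143.6]
tcp_rot: [-3.141, 0.0, 1.571]
contact_force: [0.0, 0.7, -3.5]
grip_width: 25.3
finger_force: 30.0
```

```bash
python3 -m pendant '{"dp":[[0,0,0.0005],[0,0,0.001],[0,0,0.0015],[0,0,0.002],[0,0,0.002]],"rotation":[[0,0,0],[0,0,0],[0,0,0],[0,0,0],[0,0,0]]}'
```

```text
time: 28.9
tool_pos: [597.4, -126.4, 142.7]
tcp_rot: [3.14, 0.001, 1.571]
contact_force: [-1.4, 0.2, 5.0]
grip_width: 25.1
finger_force: 30.0
```

Contact. Release, rise straight up, back away towards the robot and look.

```bash
python3 -m pendant '{"dp":[[0,0,0],[0,0,0],[0,0,0],[0,0,-0.015],[0,0,-0.05],[0,0,-0.09],[0,0,-0.13],[0,0,-0.14]],"rotation":[[0,0,0],[0,0,0],[0,0,0],[0,0,0],[0,0,0],[0,0,0],[0,0,0],[0,0,0]]}' 0.06 && python3 -m pendant '{"dp":[[0,-0.04,0],[0,-0.08,0],[-0.03,-0.12,0],[-0.06,-0.14,0],[-0.06,-0.14,0],[-0.06,-0.14,0]],"rotation":[[0,0,0],[0,0,0],[0,0,0],[0,0,0],[0,0,0],[0,0,0]]}'; python3 - <<'E'
from meas import *
c=cap("wrist")
for k,P in {"cone":[597,-127,172],"bottle":[610,-23,147]}.items():
    b=find(c,k,P); print(k,b and (np.round(b,1),onz(c,b[1],b[2],P[2])))
cv2.imwrite("pics/wf.png",c["pixels"][:,:,::-1])
t,s=cap("top"),cap("scene")
i=np.vstack([cv2.resize(t["pixels"][95:255,180:500],None,fx=1.8,fy=1.8),cv2.resize(s["pixels"][90:270,150:470],None,fx=1.7,fy=1.7)[:,:544].copy() if 0 else cv2.resize(s["pixels"][90:250,150:470],None,fx=1.8,fy=1.8)])
cv2.imwrite("pics/fin.png",i[:,:,::-1])
E
```

```text
time: 29.9
tool_pos: [598.1, -126.6, 285.8]
tcp_rot: [3.135, 0.002, 1.571]
contact_force: [-0.4, -0.1, 0.0]
grip_width: 60.0
finger_force: 0.0
time: 30.65
tool_pos: [457.2, -186.0, 281.4]
tcp_rot: [-3.141, -0.001, 1.57]
contact_force: [0.2, -0.9, 0.3]
grip_width: 59.9
finger_force: 0.0
cone (array([  1.6, 512.6, 117. ,   1.2]), array([ 597.83115866, -126.86470884,  172.        ]))
bottle None
```

View pics/fin.png

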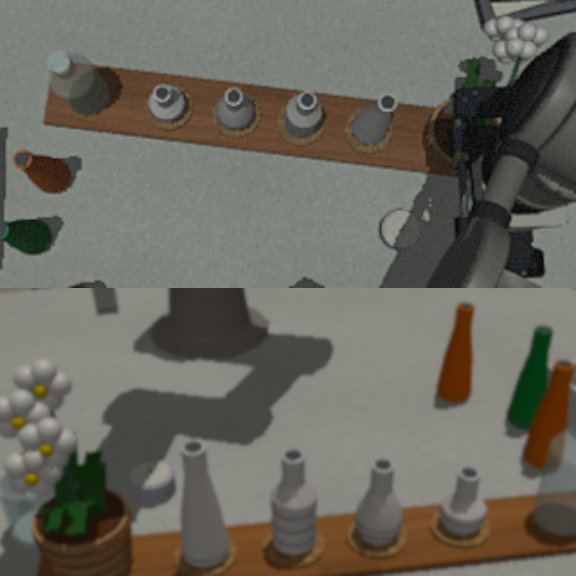

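View pics/wf.png

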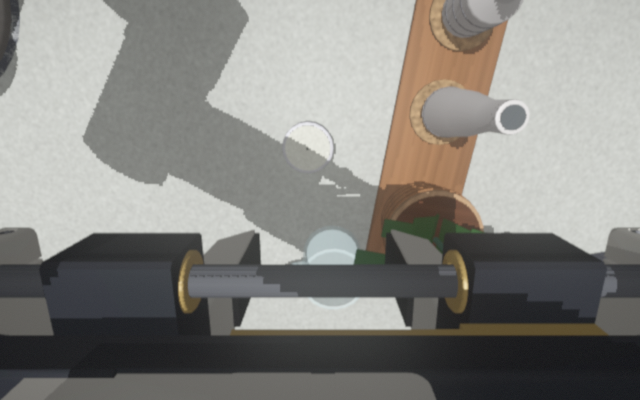

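The final views show all four vases upright on their coasters. From the orchid they run cone, bottle, pear, ball. The cone is at (597.8,-126.9) on c1, and the mug was never approached. I'll back away to clear space and hand in.

```bash
python3 -m pendant '{"dp":[[0.04,-0.005,0],[0.08,-0.01,0],[0.12,-0.02,0],[0.15,-0.02,0],[0.15,-0.02,0],[0.15,-0.02,0]],"rotation":[[0,0,0],[0,0,0],[0,0,0],[0,0,0],[0,0,0],[0,0,0]]}'; python3 -c "
from plant import workorder
print(workorder.close_job())"
```

```text
time: 31.55
tool_pos: [437.4, -36.4, 281.6]
tcp_rot: [-3.142, 0.001, 1.572]
contact_force: [0.2, -0.1, 0.1]
grip_width: 59.6
finger_force: 0.0
the job is handed in; nothing more can be done
None
```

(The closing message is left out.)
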